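Square a test unit into the corner of the locating rail

ROBOT

A 6-joint arm with a two-finger parallel gripper is mounted at the origin on the work surface. World frame = base frame: x ahead of the robot, y to its left, z up, the work surface at z = 0. Lengths are in m, angles in rad, forces in N, time in s.
With the tool pointing down it reaches from about 0.35 to 0.725 m from the base axis. Payload 6 kg.
Tool frame: the origin (TCP) lies between the finger pads; the fingertips stand 17 mm ahead of it and the grasp point (between the pads) lies 2 mm behind it (ctrl.nose_length is the distance from the TCP to the fingertips, in m); z points along the fingers, y is the line along which they close (so a half turn about z gives the same grasp; the last joint's range is limited). The gripper opens to 85 mm and grips with 20 to 120 N. Pads are 22 mm wide; open, the fingers measure 114 mm over their backs; the gripper's body (76 mm by 85 mm) begins 54 mm behind the grasp point. The pads swing forward as they close: fully open they stand 13 mm farther back than shut.
Start: joints at [-0.846, 0.04, 0.085, 0, -1.615, -0.334], TCP at [0.229, -0.555, 0.248] pointing down, gripper open.
Joint ranges: [-2.56, 2.56], [-1.29, 2.01], [-1.08, 1.49], [-3.29, 1.98], [-2.81, -0.18], [-2.99, 2.99]. Speed limits (rad/s): [2.57, 2.57, 3.01, 3.14, 3.14, 3.14].

INTERFACE

Orientations are given as a rotation vector (axis times angle).
In Python, from station import ctrl, imaging gives the robot as it stands. The module is installed in compiled form; this text tells all that it offers. Calls block until the motion is done:
- ctrl.goto(position, orientation): joint-space move of the TCP to a pose.
- ctrl.line_to(position, max_speed=0.15, ori=None, contact_N=None): straight line of the TCP; ori=None keeps the orientation; max_speed is the mean speed in m/s. With contact_N (N) it stops when the force on the tool has changed by that much, and returns True; else False.
- ctrl.movej(angles): joint-space move.
- ctrl.grip(opening, squeeze=None): finger opening in m; squeeze is the grip in N (None keeps the last); returns when the fingers have stopped.
- ctrl.wait(seconds).
- ctrl.ik(position, orientation): joint angles nearest the present ones, or None.
- ctrl.read_state(): the state.
- imaging.snapshot(name): name is "scene" or "top" or "wrist"; returns a dict with "frame" (400x640x3 uint8, red, green, blue), "depth" (400x640 float32, m along the optical axis (not along the pixel's ray), 0 where there is no reading), "camera_matrix" (3x3 intrinsics, pixels), "xyz" and "orientation" of the camera in the world. Camera axes: x right, y up, looking along -z (the intrinsics and any distortion apply to the point x, -y, -z); pixel columns grow to the right and rows downward; lengths in m; the calibration is good to about 2 mm. A picture is of the moment at which its call begins.
A pose or a line that the arm cannot do raises ctrl.MotionError and nothing moves.
- ctrl.finish_job(): hands the job in; it is judged then, once.
The state is a dict: "time_s": time; "qpos": joint angles; "joint_velocities": joint speeds; "joint_efforts": joint torques, N m; "position": TCP position; "eef_rot": TCP orientation; "force": force on the tool from outside, world axes, zero at the start; "wrist_torque": the same for the moment, N m; "opening": finger opening in m; "finger_force": force on a finger pad.
Only numpy, scipy, OpenCV 4.12 (cv2) and the standard library are available. Lean on these libraries where they do the work, as an engineer would, in place of code of your own. Each camera call takes 0.05 s, during which the arm holds its last target. There are 200 camera calls.

TASK

Push the large metal test unit along the bench into the inside corner formed by the steel rail and its end stop, so that its long side sits flush against the rail and its end touches the stop. Only push it with the fingers: it must stay flat on the bench, not be picked up. Leave the solder spool, the multimeter and the small metal box where they are.

Things in the scene. Friction and masses are not known exactly. Their poses are not given: they have to be found in the camera images.
- unit: The large test unit: a loose box of plain grey metal, 95 mm along its x, 120 mm along its y (the long side), 40 mm high, 0.3 to 0.65 kg, with a black display window on its flat top. Origin at the centre of its underside. It starts up to 20 degrees askew, clear of the rail on the robot's side, and slides under a push of up to about 8 N (more while it rubs on rail or stop).
- rail: The locating rail: a fixed dark steel bar lying on the bench, 400 mm long along its y, 16 mm thick, 25 mm high. Origin at bench height in the middle of the front face (the face towards the robot); its x points away from the robot, square to that face: the bar fills x 0 to 16 mm, the unit belongs at negative x. It lies crosswise to the robot within 12 degrees.
- stop: The end stop: a fixed dark steel block, 60 mm along its x, 20 mm along its y, 30 mm high, standing against the front face of the rail and square to it (same axes as the rail), at its left or right end by chance, 165 to 185 mm from its middle. Origin at the centre of its underside. The unit belongs on the side of it towards the rail's middle.
- spool: Bystander: a loose grey spool of solder standing on end, 44 mm diameter, 45 mm high, in front of the rail near its other end, away from the stop, 165 to 185 mm from the rail's middle, centre 30 mm in front of the rail. Origin at the centre of its underside. Leave alone.
- meter: Bystander: a loose yellow multimeter lying on its back, 150 mm along its x, 75 mm along its y, 42 mm high, at one side of the work. Origin at the centre of its underside. Leave alone.
- housing: Bystander: a loose small box of the same grey metal, 64 mm along its x, 50 mm along its y, 30 mm high, at the other side of the work. Origin at the centre of its underside. Leave alone.

How it is judged:
At the end, for the whole second after the job is handed in: The unit lies flat and at rest on the bench, its long side within 3 mm of the rail's front face and square to it within 2 degrees (0.035 rad), its end within 3 mm of the inner face of the stop (x of unit in the frame of rail between -0.0505 and -0.044 m and angle between the y axis of unit and the y axis of rail, either way round below 0.035 rad and horizontal distance between unit and rail below 0.15 m and (y of unit in the frame of stop between 0.066 and 0.073 m or y of unit in the frame of stop between -0.073 and -0.066 m) and height (world z) of unit below 0.004 m and angle between unit's own z axis and vertical below 0.05 rad and linear speed of unit below 0.01 m/s); the robot touches nothing.
It fails at once if the large unit is lifted or tipped off the bench (height (world z) of unit above 0.008 m or angle between unit's own z axis and vertical above 0.12 rad).
It fails at once if the solder spool is moved more than 12 mm (distance of spool from where it was at the start of the episode above 0.012 m).
It fails at once if the multimeter is moved more than 12 mm (distance of meter from where it was at the start of the episode above 0.012 m).
It fails at once if the small metal box is moved more than 12 mm (distance of housing from where it was at the start of the episode above 0.012 m).
It also fails if it takes over 64 s, if anything falls off the work surface, if the arm or the gripper's body presses on something with over 40 N, if the wrist force passes 120 N, or if a joint passes its speed limit or range.

## Working session

There is one attempt and no reset: what is moved stays moved. The work goes in short steps, each a Python script; the robot and the scene stay as the last script left them, time stands still between calls to the robot, and variables do not carry over. Pictures are saved under pics/ and viewed, at most 10 in all, crops included, and the job is handed in when it is done.

```bash
mkdir -p pics
cat > h.py <<'E'
import numpy as np, cv2
from scipy.spatial.transform import Rotation as R
from station import ctrl, imaging
def cloud(s):
    K=s["camera_matrix"];d=s["depth"];v,u=np.mgrid[:d.shape[0],:d.shape[1]]
    p=np.stack([(u-K[0,2])/K[0,0]*d,-(v-K[1,2])/K[1,1]*d,-d],-1)
    o=np.array(s["orientation"],float)
    M=o if o.shape==(3,3) else R.from_rotvec(o).as_matrix()
    return p@M.T+np.array(s["xyz"])
def save(s,n): cv2.imwrite(f"pics/{n}.png",s["frame"][:,:,::-1])
E
python3 - <<'E'
from h import *
s=imaging.snapshot("top");save(s,"top0");print(s["xyz"],s["orientation"],s["camera_matrix"],(s["depth"]>0).mean())
P=cloud(s);np.savez("top0.npz",P=P,d=s["depth"],f=s["frame"])
print(np.median(P[...,2]));print({k:v for k,v in ctrl.read_state().items()})
E
```

```text
[ 0.52184469 -0.00451468  1.05534986] [ 0.04418354 -0.04253526 -1.55283233] [[458.92610727   0.         321.92719715]
 [  0.         458.92610727 207.19123094]
 [  0.           0.           1.        ]] 0.9963671875
-0.0006642786941589707
{'time_s': 0.05, 'qpos': array([-8.46320156e-01,  4.08000957e-02,  8.38444214e-02, -4.67562878e-04,
       -1.61550331e+00, -3.33690028e-01]), 'joint_velocities': array([ 0.00089552, -0.00174837,  0.00110725,  0.00120537, -0.00088064,
       -0.00103564]), 'joint_efforts': array([-6.31496994e-03, -3.69680786e+01,  3.48613000e+01,  6.96194753e+00,
       -4.68077254e-03, -3.88700698e-06]), 'position': array([ 0.22851465, -0.55446563,  0.24730321]), 'eef_rot': array([ 6.09893682e-01, -3.08137763e+00, -2.62458704e-03]), 'force': array([ 0.30330653, -0.11548434, -0.97351443]), 'wrist_torque': array([ 0.02097165,  0.01615082, -0.01244772]), 'finger_force': 0.0, 'opening': 0.08511743889389874}
```

View pics/top0.png

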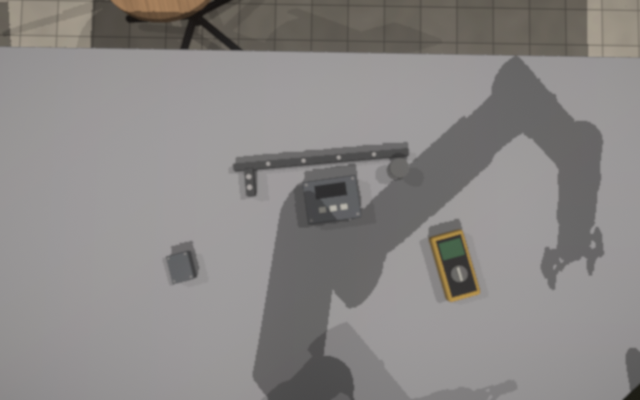

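The picture shows the rail from (236,167) to (408,150), with the stop at its left end at (250,182). The unit is at (332,200), the spool at (399,167), the meter at (455,265) and the housing at (182,265). Next I'll fit them from depth.

```bash
cat >> h.py <<'E'
def rects(P,zmin,zmax,box=((0.25,0.8),(-0.45,0.45)),amin=60):
    m=((P[...,2]>zmin)&(P[...,2]<zmax)&(P[...,0]>box[0][0])&(P[...,0]<box[0][1])&(P[...,1]>box[1][0])&(P[...,1]<box[1][1])).astype(np.uint8)
    n,l,st,c=cv2.connectedComponentsWithStats(m,connectivity=4)
    for i in range(1,n):
        if st[i,4]<amin: continue
        q=P[l==i]; r=cv2.minAreaRect((q[:,:2]*1000).astype(np.float32))
        print(np.round(c[i]),st[i,4],"ctr",np.round(r[0],1),"size",np.round(r[1],1),"ang",round(r[2],2),"z",np.round(np.percentile(q[:,2],[5,50,95]),4))
E
python3 - <<'E'
from h import *
P=np.load("top0.npz")["P"]
for a in ((.012,.07),(.034,.05),(.018,.034)): print(a);rects(P,*a)
E
```

```text
(0.012, 0.07)
[309. 163.] 1620 ctr [ 6.583e+02 -2.000e-01] size [ 76.3 400.3] ang 6.12 z [0.0185 0.0248 0.0309]
[399. 168.] 305 ctr [ 668.5 -171. ] size [42.4 42.3] ang 65.26 z [0.0413 0.0446 0.0473]
[331. 200.] 2301 ctr [595.9 -22.7] size [ 95.  120.3] ang 9.13 z [0.0364 0.0397 0.0428]
[454. 265.] 2377 ctr [ 453.9 -300.3] size [151.   76.5] ang 17.0 z [0.0271 0.0337 0.0396]
[180. 267.] 701 ctr [439.3 311.9] size [64.5 50.7] ang 16.1 z [0.0223 0.0297 0.0329]
(0.034, 0.05)
[399. 168.] 305 ctr [ 668.5 -171. ] size [42.4 42.3] ang 65.26 z [0.0413 0.0446 0.0473]
[331. 199.] 2281 ctr [596.  -22.9] size [ 95.  119.8] ang 8.99 z [0.0366 0.0397 0.0428]
[450. 249.] 273 ctr [ 487.3 -288.2] size [50.2 65. ] ang 22.89 z [0.0342 0.0356 0.0381]
[459. 277.] 399 ctr [ 426.7 -311.5] size [82.2 48.6] ang 27.25 z [0.0342 0.0374 0.0428]
(0.018, 0.034)
[310. 163.] 1527 ctr [ 6.583e+02 -2.000e-01] size [ 76.3 400.3] ang 6.12 z [0.021  0.0249 0.0307]
[444. 260.] 539 ctr [ 454.4 -299.5] size [149.4  74.9] ang 15.96 z [0.0216 0.0316 0.0337]
[180. 267.] 670 ctr [439.3 311.9] size [64.5 50.7] ang 16.25 z [0.0248 0.0297 0.0329]
[470. 272.] 133 ctr [ 442.8 -334.9] size [58.  27.7] ang 2.59 z [0.0292 0.0324 0.0338]
```

```bash
cat >> h.py <<'E'
A=np.deg2rad(6.12); O=np.array([.6803,.0022]); ex=np.array([np.cos(A),np.sin(A)]); ey=np.array([-np.sin(A),np.cos(A)])
def w(x,y,z): return np.r_[O+x*ex+y*ey,z]      # rail frame -> world
def torail(P): q=P[...,:2]-O; return np.stack([q@ex,q@ey],-1)
def down(a):   # tool y along heading a (world)
    y=np.array([-np.sin(a),np.cos(a),0]);z=np.array([0,0,-1.]);return R.from_matrix(np.c_[np.cross(y,z),y,z]).as_rotvec()
def ori(a):
    for b in (a,a+np.pi,a-np.pi):
        yield down(b)
E
python3 - <<'E'
from h import *
P=np.load("top0.npz")["P"];q=torail(P);z=P[...,2]
m=(z>.018)&(z<.045)
s=m&(q[...,0]<-.012)&(q[...,0]>-.07)&(q[...,1]>.12)&(q[...,1]<.22)
print("stop",np.percentile(q[s],[0,2,50,98,100],axis=0).round(4).tolist(),np.median(z[s]))
r=m&(z<.035)&(abs(q[...,0])<.03)
for lo in (-.2,-.1,0,.1):
    k=r&(q[...,1]>lo)&(q[...,1]<lo+.1)&~s; print("rail x",np.percentile(q[k][:,0],[1,99]).round(4))
print("nose",ctrl.nose_length)
u=torail(np.array([.596,-.0228,0]));print("unit",u)
for n,(x,y,a) in dict(p1=(-.175,u[1],A),p2=(-.047,-.11,A+np.pi/2)).items():
  for o in ori(a): print(n,w(x,y,.03).round(3),[None if (j:=ctrl.ik(w(x,y,zz),o)) is None else np.round(j,2).tolist() for zz in (.03,.15)])
E
```

```text
stop [[-0.0603, 0.1547], [-0.06, 0.155], [-0.0365, 0.1639], [-0.0129, 0.1746], [-0.0121, 0.1751]] 0.029903059475124838
rail x [-0.0006  0.0157]
rail x [-0.0005  0.0157]
rail x [-0.0006  0.0158]
rail x [-0.0105  0.0156]
nose 0.017
unit [-0.08648484 -0.0158702 ]
p1 [ 0.508 -0.032  0.03 ] [[0.33, -0.12, -0.47, -0.0, -1.22, -1.8], [0.33, -0.2, -0.32, -0.0, -1.45, -1.8]]
p1 [ 0.508 -0.032  0.03 ] [[0.33, -0.12, -0.47, 0.0, -1.22, 1.34], [0.33, -0.2, -0.32, 0.0, -1.45, 1.34]]
p1 [ 0.508 -0.032  0.03 ] [[0.33, -0.12, -0.47, 0.0, -1.22, 1.34], [0.33, -0.2, -0.32, 0.0, -1.45, 1.34]]
p2 [ 0.645 -0.112  0.03 ] [[0.13, 0.26, -0.07, 0.0, -1.24, -0.03], [0.13, 0.19, 0.07, 0.0, -1.45, -0.03]]
p2 [ 0.645 -0.112  0.03 ] [None, None]
p2 [ 0.645 -0.112  0.03 ] [None, None]
```

Run:
```python
from h import *
o=down(A+np.pi)
ctrl.grip(.06)
ctrl.goto(w(-.175,-.016,.15),o)
ctrl.line_to(w(-.175,-.016,.03),.15)
print(ctrl.line_to(w(-.112,-.016,.03),.06,contact_N=30))
print(ctrl.line_to(w(-.103,-.016,.03),.03,contact_N=18))
st=ctrl.read_state();print(torail(st["position"]),st["position"][2],st["force"],st["time_s"])
ctrl.line_to(w(-.15,-.016,.03),.15)
s=imaging.snapshot("top");save(s,"top1");P=cloud(s)
rects(P,.034,.06,((.4,.75),(-.14,.2)));rects(P,.034,.06,((.6,.75),(-.25,-.14)))
```

```text
False
False
[-0.10352296 -0.01620676] 0.02965458740843764 [-5.79589932  0.35586822  3.86022152] 5.175
[330. 179.] 1946 ctr [635.6 -21.1] size [ 93.8 120.6] ang 6.91 z [0.0367 0.0397 0.0428]
[399. 168.] 304 ctr [ 668.4 -171. ] size [42.1 42.5] ang 65.07 z [0.0415 0.0444 0.0473]
```

View pics/top1.png

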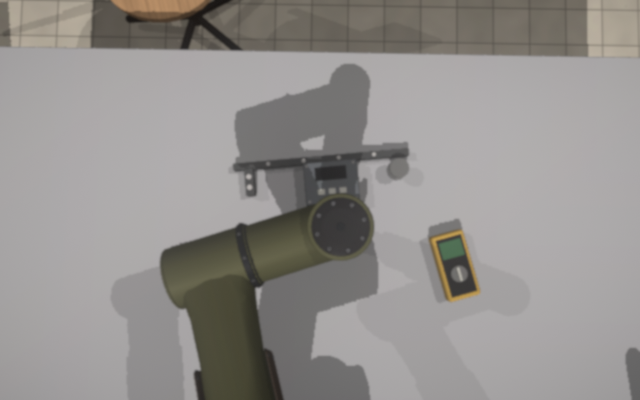

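The picture shows the unit against the rail at (330,180). The spool and meter haven't moved. Next I'll push it along the rail to the stop.

Run:
```python
from h import *
o=down(A+np.pi/2)
ctrl.line_to(w(-.15,-.016,.13),.2)
ctrl.grip(.04)
ctrl.goto(w(-.051,-.11,.13),o)
ctrl.line_to(w(-.051,-.11,.028),.15)
print(ctrl.line_to(w(-.051,.016,.028),.07,contact_N=35))
print(ctrl.line_to(w(-.051,.026,.028),.03,contact_N=20))
st=ctrl.read_state();print(torail(st["position"]),st["position"][2],st["force"],st["time_s"])
ctrl.line_to(w(-.051,-.02,.028),.15)
ctrl.line_to(w(-.051,-.02,.13),.2)
ctrl.grip(.06)
ctrl.goto(w(-.20,.09,.15),down(A+np.pi))
s=imaging.snapshot("top");save(s,"top2");P=cloud(s);rects(P,.034,.06,((.58,.75),(-.25,.2)))
print(ctrl.read_state()["time_s"])
```

```text
False
False
[-0.05130926  0.02242842] 0.028147740482907926 [  3.45412296 -16.14467208   0.38300161] 11.1917
[399. 168.] 304 ctr [ 668.6 -171.5] size [42.2 42.4] ang 58.15 z [0.0414 0.0444 0.0475]
[280. 186.] 2156 ctr [622.8  91.6] size [ 95.3 120.3] ang 5.92 z [0.0367 0.0397 0.0429]
13.8583
```

View pics/top2.png

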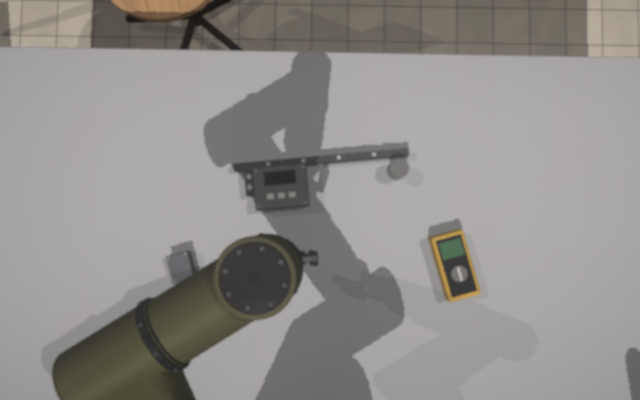

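The unit is at (280,186), against both the rail and the stop: rail frame (-47.6, 95.0) mm against a target of (-47.5, 95). I'll give it one gentle seating push towards the rail, check it, then hand in.

Run:
```python
from h import *
ctrl.line_to(w(-.13,.095,.15),.2)
ctrl.line_to(w(-.13,.095,.03),.15)
print(ctrl.line_to(w(-.098,.095,.03),.03,contact_N=16))
st=ctrl.read_state();print(torail(st["position"]),st["force"])
ctrl.line_to(w(-.15,.095,.03),.15)
ctrl.line_to(w(-.20,.05,.2),.2)
s=imaging.snapshot("top");P=cloud(s);rects(P,.034,.06,((.56,.75),(-.25,.2)))
rects(P,.012,.05,((.3,.56),(.2,.45)));rects(P,.012,.05,((.3,.56),(-.45,-.2)))
print(ctrl.read_state()["time_s"])
```

```text
True
[-0.10385504  0.09471978] [-0.15371186 -0.32109527  0.23893059]
[398. 168.] 304 ctr [ 668.4 -171. ] size [42.2 41.8] ang 65.12 z [0.0412 0.0444 0.0471]
[280. 187.] 2270 ctr [622.7  91.6] size [ 95.1 120. ] ang 6.05 z [0.0367 0.0398 0.0428]
[180. 267.] 697 ctr [439.3 311.5] size [64.4 50.2] ang 16.16 z [0.0225 0.0297 0.0332]
[454. 265.] 2379 ctr [ 454.2 -300.7] size [150.4  76.6] ang 16.43 z [0.0264 0.0339 0.0395]
17.7417
```

The unit is seated at 6.05° (rail 6.12°) and hasn't shifted, and the bystanders are where they started.

```bash
python3 -c "
from h import *
print(ctrl.finish_job())"
```

```text
the job is handed in; nothing more can be done
None
```

The job is handed in: the last camera check put the unit flush against the rail and touching the stop, within about 0.5 mm and 0.1°, with the spool, multimeter and small box still in place; finish_job returned no verdict.

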